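Hold the flat temperature probe in the slot of the reference well

ROBOT

A 6-joint arm with a two-finger parallel gripper is mounted at the origin on a cart in front of the work surface, level with it; the furniture and walls round the work are solid. World frame = base frame: x ahead of the robot, y to its left, z up, the work surface at z = 0. Lengths are in m, angles in rad, forces in N, time in s.
With the tool pointing down it reaches from about 0.2 to 0.875 m from the base axis. Payload 3.4 kg.
Tool frame: the origin (TCP) lies at the centre of the arm's flange, where the gripper is bolted on; the fingertips stand 199 mm ahead of it and the grasp point (between the pads) lies 180 mm ahead of it; z points along the fingers, y is the line along which they close (so a half turn about z gives the same grasp; the last joint's range is limited). The gripper opens to 94 mm and grips with 3 to 60 N. Pads are 16 mm wide; open, the fingers measure 119 mm over their backs; the gripper's body (75 mm by 177 mm) begins 78 mm behind the grasp point.
Start: joints at [-1.387, 0.276, 1.505, -0, 1.361, -0.121], TCP at [0.173, -0.549, 0.405] pointing down, gripper open.
Joint ranges: [-2.89, 2.89], [-0.75, 2.08], [0.22, 2.7], [-1.18, 4.32], [0.11, 2.71], [-2.7, 2.7]. Speed limits (rad/s): [2.57, 2.57, 3.14, 3.14, 3.14, 3.14].

INTERFACE

Orientations are given as [roll, pitch, yaw] about the fixed x, y, z axes, in that order (R = Rz(yaw) Ry(pitch) Rx(roll)).
In Python, from station import env gives the robot as it stands.
- The arm moves only by the tool arm_command, never from a script. Its argument "steps" is one flat list of numbers, 6 for each row, row after row: the shift along the tool's x, y, z in cm, then the turn, a rotation vector about the tool's x, y, z in units of 6 degrees (1.0 is 6 degrees). In form: [tx, ty, tz, ax, ay, az, tx, ty, tz, ax, ay, az, ...]. A call has 1 to 5 rows; each row shifts and turns the commanded pose from where the row before left it, along the tool's axes as they then stand; what a row does not reach is not made up. A row lasts 1/12 s, in which the tool goes at most 41.7 mm and 7.16 degrees, less where a joint would pass 70% of its speed; a pose out of reach is approached as far as the arm can. A call is refused whole if a number of a shift passes 4.17 or a number of a turn 1, either way. A call with a gripper value outside its range is refused whole. "fingers" is the finger opening in cm, from 0 to 9.4, set as the call begins (left out, the last holds). The fingers move at their own pace and stop on an object; "force" is the grip in N (left out, the last holds). Time passes only in rows, so rows that do not move let the fingers close. It gives the time, the measured TCP pose, the force, the opening and the grip force at its end, in the units of the state.
- env.observe(): the state, without advancing time (a new reading comes with each control period).
- env.capture(name): name is "side" or "top"; returns the picture (400x640x3 uint8, red, green, blue); there is no depth.
- env.camera_params(name): a dict with "fx", "fy", "cx", "cy" (pixels), "dist" ([k1, k2, p1, p2, k3] as OpenCV has them; the pictures are not rectified), "R" (3x3) and "t" (3): a world point X has camera coordinates R X + t. Camera axes: x right, y down, z forward; pixel columns grow to the right and rows downward; lengths in m; the calibration is good to about 2 mm. A picture is of the moment at which its call begins. camera_params takes no time and is no camera call.
- env.hand_in(): hands the job in; it is judged then, once.
The state is a dict: "time_s": time; "q": joint angles; "joint_vel": joint speeds; "tau": joint torques, N m; "tcp_pos": TCP position; "ee_rot": TCP orientation; "ft_force": force on the tool from outside, world axes, zero at the start; "torque": the same for the moment, N m; "finger_gap": finger opening in m; "finger_force": force on a finger pad.
Only numpy, scipy, OpenCV 4.12 (cv2) and the standard library are available. Lean on these libraries where they do the work, as an engineer would, in place of code of your own. Each camera call takes 0.05 s, during which the arm holds its last target. There are 200 camera calls.

TASK

Check the flat-bladed temperature probe in the white reference well: first slide the well's cover fully open, then take the probe with the flat rectangular head out of the rack and lower its blade upright through the narrow slot in the well's lid. Finish while still holding the probe, steady, with more than half of its blade inside the well, not wedged hard against the slot, and its flange clear above the lid, not resting on it. Leave the two round-headed probes in the rack, and the vials and pen on the table, where they are.

Things in the scene. Friction and masses are not known exactly. Their poses are not given: they have to be found in the camera images.
- slot (a point): Centre of the slot's mouth, on the top face of the well's lid. Axes as the well's: x across the slot, y along it, z up. The slot is 10 mm wide (x), 27 mm long (y), its mouth bevelled by up to 2 mm, the lid 8 mm thick; below it the well is wide and hollow, its floor 85 mm below the lid's top. The slot lies 32 mm towards the well's -y end from the box's middle.
- cover (a joint): The flat steel cover that slides on the lid between the rails, in m: 0 to 0.005 at the start, slot hidden (closed); it moves straight along the well's +y (slot's own y axis) to its stop at 0.052 (fully open, slot free). It needs about 3 N to move and stays where it is left.
- cover_tab (a point): Centre of the upright grey ribbed tab on the cover: 12 mm thick (well x), 22 mm long (well y), 28 mm tall, centre 18.5 mm above the lid's top, top 32.5 mm above. The cover plate is 36 x 42 mm, its top 4.5 mm above the lid. At cover = 0 the tab stands over the slot's centre. Moves with the cover; axes as the well's.
- probe_grip (a point): Centre of the probe's flat white head: 15 mm thick (x), 32 mm wide (y), 48 mm tall; grasp it across the 15 mm. Axes: x across blade thickness, y across its width, z up. Below the head a grey flange 26 x 38 x 4 mm, underside 28 mm under this point, then a steel blade 8 mm thick (x), 24 mm wide (y), 70 mm long. Hangs upright by its flange in the rack. Either way round fits the slot.
- probe_tip (a point): The lower end of the blade of that probe, on its centre line, 98 mm below the centre of its head; same axes.
- round_grip_1 (a point): Centre of the round head (26 mm diameter, 48 mm tall, white) of a probe with a round 13 mm stem; too thick for the slot. Stays in the rack.
- round_grip_2 (a point): The same for the second round-headed probe. Stays in the rack.
- rack: Fixed aluminium rack, origin at the centre of its underside: top plate 76 (x) x 204 (y) mm, top 98 mm above the table, open front and back. Three openings 18 x 29 mm in a row along y, at -62, 0 and +62 mm; each holds one probe, flat blades with their width along the rack's y. Which probe hangs where varies.
- loose_vial_a: Stoppered vial, 22 mm diameter, 43 mm tall, standing on the table behind the work; origin at its underside. To be left alone.
- loose_vial_b: A second such vial, behind the work. To be left alone.
- ball_pen: White ball pen 145 mm long lying on the table to the left; origin at its underside. To be left alone.
- probe: The flat-bladed probe itself, about 55 to 100 g; its origin is the centre of the underside of its flange, 28 mm below the centre of its head.
- well: The reference well, fixed: white box 94 (x) x 136 (y) mm, 95 mm high, aluminium lid, blank black display on its front (-x); origin at the centre of its underside. Two guide rails for the cover run along y on the lid, inner faces 19 mm either side of the slot's centre line, 7 mm high. Left or right of the rack, turned up to 0.35 rad.

How it is judged:
By the outcome, as a careful person would: the job done as asked, in the order asked, and still so for the second after the job is handed in, while the arm keeps its last pose, push and grip.
It also fails if it takes over 58 s, if anything falls off the work surface, if the arm or the gripper's body presses on something with over 40 N, if the wrist force passes 120 N, or if a joint passes its speed limit or range.

## Working session

There is one attempt and no reset: what is moved stays moved. The work goes in short steps, Python scripts to look and compute and a tool call to move; the robot and the scene stay as the last step left them, time stands still between calls to the robot, and variables do not carry over. Pictures are saved under pics/ and viewed, at most 10 in all, crops included, and the job is handed in when it is done.

Besides the shell and the picture viewer there is one more tool, called after ">>>" as name(argument=value, ...) on one line, values as JSON. arm_command: Moves the arm, as the interface text tells. Its arguments: {"type":"object","properties":{"steps":{"type":"array","items":{"type":"number"}},"fingers":{"type":"number"},"force":{"type":"number"}},"required":["steps"]}

```bash
mkdir -p pics; ls; python3 - <<'E'
from station import env
import cv2,numpy as np
for n in("top","side"):
    im=env.capture(n);cv2.imwrite(f"pics/{n}0.png",im[:,:,::-1])
    print(n,{k:np.round(v,4).tolist() for k,v in env.camera_params(n).items()})
print(env.observe())
E
```

```text
pics
top {'fx': 447.9861, 'fy': 447.9861, 'cx': 329.4668, 'cy': 198.2648, 'dist': [-0.0116, 0.0, 0.0, 0.0, 0.0], 'R': [[-0.0281, -0.9995, -0.0156], [-0.9796, 0.0306, -0.1985], [0.1989, 0.0097, -0.98]], 't': [0.1117, 0.555, 1.2622]}
side {'fx': 463.479, 'fy': 463.479, 'cx': 314.5419, 'cy': 205.521, 'dist': [-0.0859, 0.0, 0.0, 0.0, 0.0], 'R': [[0.9907, -0.1347, 0.0188], [-0.0622, -0.5718, -0.818], [0.1209, 0.8093, -0.5748]], 't': [-0.5428, 0.1669, 1.1438]}
{'time_s': 0.1, 'q': array([-1.38698913e+00,  2.76537145e-01,  1.50596640e+00, -5.72721396e-06,
        1.36066107e+00, -1.21019988e-01]), 'joint_vel': array([-0.00110786, -0.00102171, -0.00264926, -0.00103022,  0.00037294,
        0.00099147]), 'tau': array([ 1.88404796e-03, -4.05456412e+01, -2.37779671e+01,  7.03143608e-02,
        2.98661634e-02, -4.64115692e-05]), 'tcp_pos': array([ 0.17252631, -0.54833395,  0.40390389]), 'ee_rot': array([-3.14003151e+00, -1.84216168e-04,  3.04828241e-01]), 'ft_force': array([0.50450452, 0.33321143, 0.56564629]), 'torque': array([ 0.02798098,  0.00214706, -0.01112274]), 'finger_force': 0.0, 'finger_gap': 0.09382881891566922}
```

View pics/top0.png

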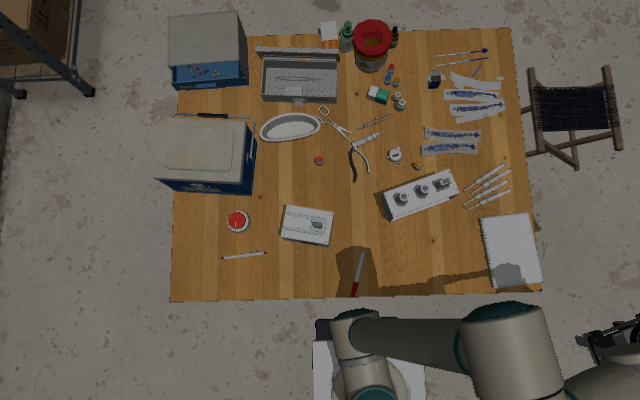

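View pics/side0.png

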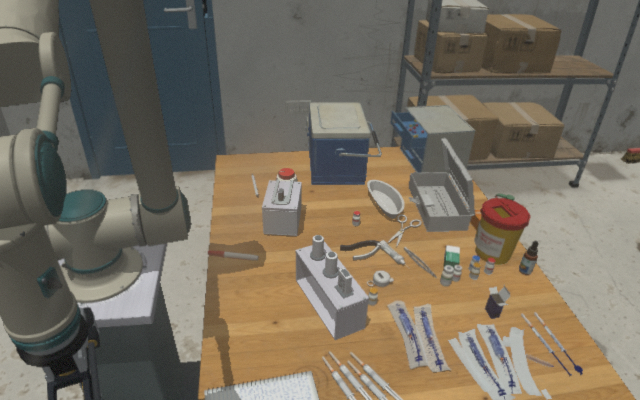

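The top view shows the well at about (307,225) with its tab near (318,224). The rack is at about (421,194), and the flat head looks to be at its right end, (444,184). In the side view the well is at (283,210) and the flat head at (345,282). I'll zoom in on both.

```bash
python3 - <<'E'
import cv2,numpy as np
t=cv2.imread("pics/top0.png");s=cv2.imread("pics/side0.png")
def c(im,x,y,w,h,k): return cv2.resize(im[y:y+h,x:x+w],None,fx=k,fy=k,interpolation=cv2.INTER_CUBIC)
a=c(t,270,160,200,100,4)
b=np.hstack([c(s,250,165,66,80,6)[:480,:396],c(s,285,220,100,120,4)[:480]])
cv2.imwrite("pics/ta.png",a);cv2.imwrite("pics/sb.png",b)
E
```

```text
(no output)
```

View pics/ta.png

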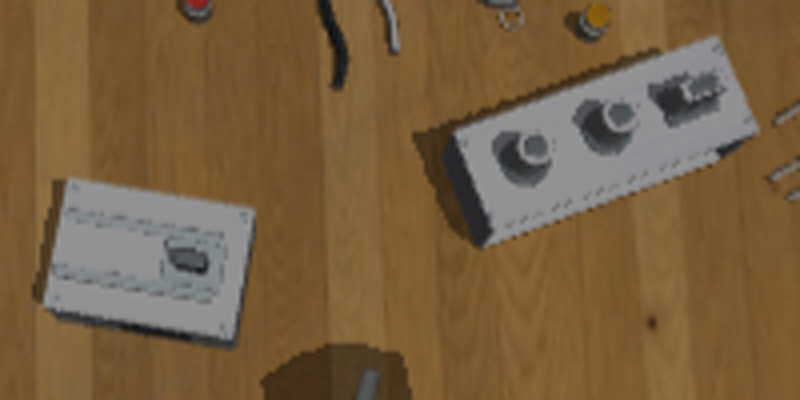

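View pics/sb.png

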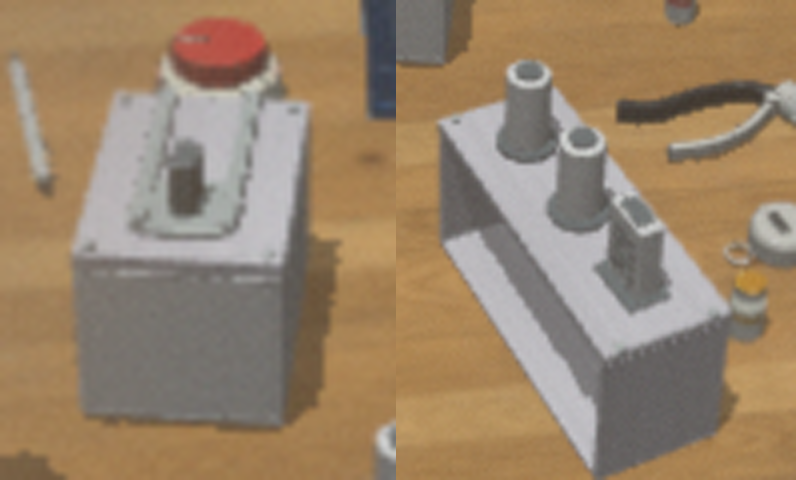

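The close-ups confirm it. The well's lid corners, rails and tab are visible, with the tab at the lid's right (-y) end. The flat probe hangs in the rack's right-hand opening, with its head top at about (447,181) in top and (345,272) in side. Next I cast the corners onto their planes and fit rectangles of the known size.

```bash
cat > h.py <<'E'
from station import env
import cv2,numpy as np
def cast(n,px,z):
    p=env.camera_params(n);K=np.array([[p['fx'],0,p['cx']],[0,p['fy'],p['cy']],[0,0,1]])
    u=cv2.undistortPoints(np.array(px,float).reshape(-1,1,2),K,np.array(p['dist'])).reshape(-1,2)
    R=np.array(p['R']);d=np.c_[u,np.ones(len(u))]@R;c=-R.T@np.array(p['t'])
    return c+d*((z-c[2])/d[:,2])[:,None]
def proj(n,X):
    p=env.camera_params(n);K=np.array([[p['fx'],0,p['cx']],[0,p['fy'],p['cy']],[0,0,1]])
    return cv2.projectPoints(np.array(X,float).reshape(-1,1,3),cv2.Rodrigues(np.array(p['R']))[0],np.array(p['t']),K,np.array(p['dist']))[0].reshape(-1,2)
def fit(M,W):
    M=np.array(M,float);W=np.array(W)[:,:2];m,w=M.mean(0),W.mean(0)
    H=(M-m).T@(W-w);a=np.arctan2(H[0,1]-H[1,0],H[0,0]+H[1,1]);R=np.array([[np.cos(a),-np.sin(a)],[np.sin(a),np.cos(a)]])
    t=w-R@m;return a,t,W-(M@R.T+t)
E
python3 - <<'E'
from h import *
np.set_printoptions(precision=4,suppress=True)
T=lambda l:np.array(l)/4+[270,160]-.375
S1=lambda l:np.array(l)/6+[250,165]-.4
S2=lambda l:(np.array(l)-[396,0])/4+[285,220]-.375
# order: (+x,+y),(+x,-y),(-x,-y),(-x,+y)
def four(a,b):return [(a,b),(a,-b),(-a,-b),(-a,b)]
wt=cast("top",T([(66,180),(255,208),(235,338),(46,305)]),.095); ws=cast("side",S1([(310,103),(285,266),(75,256),(118,94)]),.095)
for W in(wt,ws,(wt+ws)/2):
    a,t,r=fit(four(.047,.068),W);R=np.array([[np.cos(a),-np.sin(a)],[np.sin(a),np.cos(a)]])
    print("well",a,t,"slot",t+R@[0,-.032],"res",r.round(3).tolist())
rt=cast("top",T([(455,128),(718,38),(757,130),(487,245)]),.098)
rs=cast("side",S2([(730,317),(605,358),(440,122)]),.098)
for M,W in((four(.038,.102),rt),([four(.038,.102)[i] for i in(1,2,3)],rs)):
    a,t,r=fit(M,W);R=np.array([[np.cos(a),-np.sin(a)],[np.sin(a),np.cos(a)]])
    print("rack",a,t,"open -62",t+R@[0,-.062],"res",r.round(3).tolist())
print("flat head top",cast("top",T([(704,85)]),.15),cast("side",S2([(637,212)]),.15))
print("tab top",cast("top",T([(192,250)]),.1275),cast("side",S1([(185,152)]),.1275))
E
```

```text
well -0.18529229441049547 [0.4782 0.1598] slot [0.4723 0.1284] res [[-0.001, 0.001], [-0.001, 0.001], [-0.0, -0.0], [0.002, -0.001]]
well -0.19361627193988296 [0.4787 0.1596] slot [0.4725 0.1282] res [[-0.001, -0.0], [-0.001, 0.001], [0.001, 0.0], [0.001, -0.001]]
well -0.18945131248181463 [0.4785 0.1597] slot [0.4724 0.1283] res [[-0.001, 0.0], [-0.001, 0.001], [0.0, 0.0], [0.001, -0.001]]
rack 0.32846185996708416 [ 0.5559 -0.1657] open -62 [ 0.5759 -0.2243] res [[0.005, -0.003], [-0.0, -0.002], [0.003, 0.001], [-0.008, 0.004]]
rack 0.31151961802382655 [ 0.5576 -0.168 ] open -62 [ 0.5766 -0.227 ] res [[-0.001, -0.001], [0.002, 0.002], [-0.0, -0.001]]
flat head top [[ 0.5778 -0.2256  0.15  ]] [[ 0.577  -0.2253  0.15  ]]
tab top [[0.4777 0.129  0.1275]] [[0.4715 0.1308 0.1275]]
```

Both views agree to within 2 mm:
- **Slot:** (0.472, 0.128), well yaw -0.19.
- **Probe head:** (0.577, -0.2255), rack yaw about 0.31.

I turn the tool first, then travel to above the tab.

>>> arm_command(steps=[0, 0, 0, 0, 0, -1, 0, 0, 0, 0, 0, -1, 0, 0, 0, 0, 0, -1, 0, 0, 0, 0, 0, -1, 0, 0, 0, 0, 0, -1], fingers=4)

```text
time_s: 0.52
tcp_pos: [0.1725, -0.5484, 0.4041]
ee_rot: [-3.141, -0.001, 0.834]
ft_force: [-0.2, 0.6, 0.6]
finger_gap: 0.0639
finger_force: 0.0
```

>>> arm_command(steps=[0, 0, 0, 0, 0, -1, 0, 0, 0, 0, 0, -1, 0, 0, 0, 0, 0, -1, 0, 0, 0, 0, 0, -1, 0, 0, 0, 0, 0, -1])

```text
time_s: 0.93
tcp_pos: [0.1725, -0.5484, 0.4042]
ee_rot: [-3.141, -0.001, 1.357]
ft_force: [0.5, 0.2, -0.4]
finger_gap: 0.0402
finger_force: 0.0
```

>>> arm_command(steps=[0, 0, 0, 0, 0, -0.3, 3.6, 0.84, 0, 0, 0, 0, 3.6, 0.84, 0, 0, 0, 0, 3.6, 0.84, 0, 0, 0, 0, 3.6, 0.84, 0, 0, 0, 0])

```text
time_s: 1.35
tcp_pos: [0.2326, -0.4118, 0.404]
ee_rot: [-3.141, -0.001, 1.382]
ft_force: [0.6, -0.5, 0.8]
finger_gap: 0.0397
finger_force: 0.0
```

>>> arm_command(steps=[3.6, 0.84, 0, 0, 0, 0, 3.6, 0.84, 0, 0, 0, 0, 3.6, 0.84, 0, 0, 0, 0, 3.6, 0.84, 0, 0, 0, 0, 3.6, 0.84, 0, 0, 0, 0])

```text
time_s: 1.77
tcp_pos: [0.3073, -0.2424, 0.4044]
ee_rot: [-3.141, -0.0, 1.383]
ft_force: [0.6, -0.3, 0.6]
finger_gap: 0.04
finger_force: 0.0
```

>>> arm_command(steps=[3.6, 0.84, 0, 0, 0, 0, 3.6, 0.84, 0, 0, 0, 0, 3.6, 0.84, 0, 0, 0, 0, 3.6, 0.84, 0, 0, 0, 0, 3.6, 0.84, 0, 0, 0, 0])

```text
time_s: 2.18
tcp_pos: [0.382, -0.0734, 0.4046]
ee_rot: [3.141, 0.0, 1.383]
ft_force: [-0.1, 0.1, 0.2]
finger_gap: 0.0398
finger_force: 0.0
```

>>> arm_command(steps=[3.6, 0.84, 0, 0, 0, 0, 3.6, 0.84, 0, 0, 0, 0, 3.6, 0.84, 0, 0, 0, 0, 0, 0, 0, 0, 0, 0, 0, 0, 0, 0, 0, 0])

```text
time_s: 2.6
tcp_pos: [0.427, 0.0277, 0.4042]
ee_rot: [-3.14, 0.001, 1.388]
ft_force: [0.4, 0.4, 0.1]
finger_gap: 0.0401
finger_force: 0.0
```

>>> arm_command(steps=[3.6, 0.85, 0, 0, 0, 0, 3.7, 0.86, 0, 0, 0, 0, 3.7, 0.86, 0, 0, 0, 0, 0, 0, 3, 0, 0, 0, 0, 0, 3, 0, 0, 0])

```text
time_s: 3.02
tcp_pos: [0.4738, 0.1296, 0.3451]
ee_rot: [3.137, -0.001, 1.385]
ft_force: [0.6, -0.0, -1.8]
finger_gap: 0.0402
finger_force: 0.0
```

>>> arm_command(steps=[0, 0, 0, 0, 0, 0, 0, 0, 0, 0, 0, 0])

```text
time_s: 3.18
tcp_pos: [0.472, 0.1281, 0.3436]
ee_rot: [-3.138, 0.002, 1.382]
ft_force: [-0.4, 0.5, 0.8]
finger_gap: 0.0399
finger_force: 0.0
```

```bash
python3 - <<'E'
from h import *
s=env.capture("side")[:,:,::-1]; t=env.capture("top")[:,:,::-1]
o=env.observe();print(o['tcp_pos'],o['ee_rot'])
c=lambda im,x,y,w,h,k:cv2.resize(im[y:y+h,x:x+w],None,fx=k,fy=k,interpolation=cv2.INTER_CUBIC)
cv2.imwrite("pics/c1.png",np.hstack([c(s,245,140,80,120,5),c(t,270,170,80,120,5)]))
E
```

```text
[0.47313002 0.12835187 0.34599215] [ 3.13965068e+00 -2.55298963e-04  1.38155949e+00]
```

View pics/c1.png

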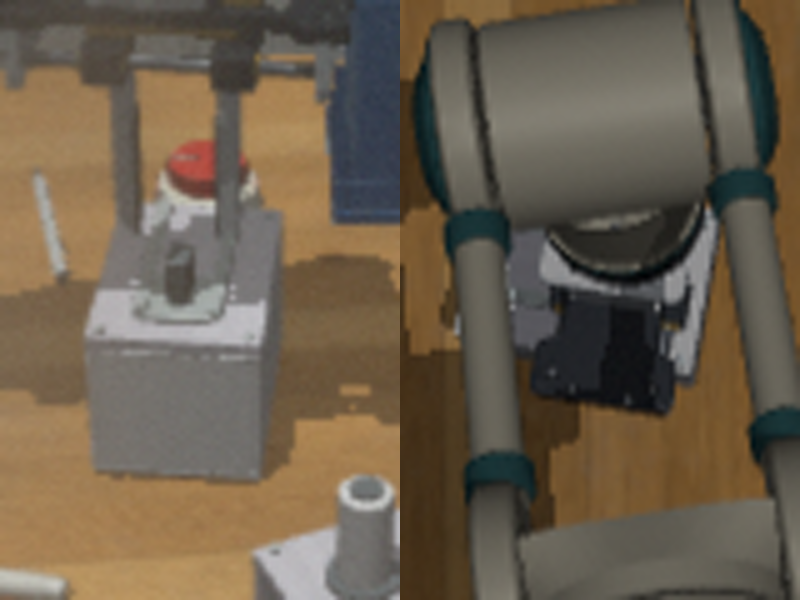

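The side view shows the fingertips at crop x≈130 and 227, straddling the tab at x≈180, so it is centred. I lower, grip the tab and slide it.

>>> arm_command(steps=[0, 0, 1.5, 0, 0, 0, 0, 0, 1.5, 0, 0, 0, 0, 0, 0.7, 0, 0, 0, 0, 0, 0, 0, 0, 0])

```text
time_s: 3.62
tcp_pos: [0.4725, 0.1288, 0.3078]
ee_rot: [-3.141, 0.0, 1.382]
ft_force: [-0.6, 0.9, 0.3]
finger_gap: 0.0405
finger_force: 0.0
```

>>> arm_command(steps=[0, 0, 0, 0, 0, 0, 0, 0, 0, 0, 0, 0, 0, 0, 0, 0, 0, 0, 0, 0, 0, 0, 0, 0, 0, 0, 0, 0, 0, 0], fingers=0, force=20)

```text
time_s: 4.03
tcp_pos: [0.4716, 0.1297, 0.3081]
ee_rot: [-3.139, -0.0, 1.383]
ft_force: [-3.6, 1.1, 4.5]
finger_gap: 0.0119
finger_force: 20.0
```

>>> arm_command(steps=[0.6, 0, 0, 0, 0, 0, 0.6, 0, 0, 0, 0, 0, 0.6, 0, 0, 0, 0, 0, 0.6, 0, 0, 0, 0, 0, 0.6, 0, 0, 0, 0, 0])

```text
time_s: 4.45
tcp_pos: [0.4773, 0.1586, 0.3081]
ee_rot: [-3.139, 0.003, 1.384]
ft_force: [-3.9, -2.9, 5.7]
finger_gap: 0.0118
finger_force: 20.0
```

>>> arm_command(steps=[0.6, 0, 0, 0, 0, 0, 0.6, 0, 0, 0, 0, 0, 0.4, 0, 0, 0, 0, 0, 0.2, 0, 0, 0, 0, 0, 0.1, 0, 0, 0, 0, 0])

```text
time_s: 4.87
tcp_pos: [0.481, 0.1775, 0.3081]
ee_rot: [-3.14, 0.002, 1.384]
ft_force: [-3.8, -1.7, 5.2]
finger_gap: 0.0118
finger_force: 20.0
```

>>> arm_command(steps=[0.2, 0, 0, 0, 0, 0, 0, 0, 0, 0, 0, 0, 0.2, 0, 0, 0, 0, 0, 0, 0, 0, 0, 0, 0])

```text
time_s: 5.2
tcp_pos: [0.4816, 0.1809, 0.3081]
ee_rot: [-3.14, 0.003, 1.384]
ft_force: [-2.2, -3.5, 6.5]
finger_gap: 0.0117
finger_force: 20.0
```

>>> arm_command(steps=[0.2, 0, 0, 0, 0, 0, 0, 0, 0, 0, 0, 0, 0, 0, 0, 0, 0, 0])

```text
time_s: 5.45
tcp_pos: [0.4818, 0.1817, 0.3081]
ee_rot: [-3.14, 0.007, 1.385]
ft_force: [-4.1, -8.1, 7.1]
finger_gap: 0.0119
finger_force: 20.0
```

>>> arm_command(steps=[0.2, 0, 0, 0, 0, 0, 0, 0, 0, 0, 0, 0, 0, 0, 0, 0, 0, 0])

```text
time_s: 5.7
tcp_pos: [0.482, 0.1825, 0.3081]
ee_rot: [-3.14, 0.011, 1.386]
ft_force: [-3.5, -12.3, 7.8]
finger_gap: 0.0117
finger_force: 20.0
```

>>> arm_command(steps=[0, 0, 0, 0, 0, 0, 0, 0, 0, 0, 0, 0, 0, 0, 0, 0, 0, 0], fingers=4)

```text
time_s: 5.95
tcp_pos: [0.4835, 0.1857, 0.3078]
ee_rot: [3.141, -0.001, 1.383]
ft_force: [0.5, 0.5, -0.6]
finger_gap: 0.0282
finger_force: 0.0
```

>>> arm_command(steps=[0, 0, -2, 0, 0, 0, 0, 0, -3, 0, 0, 0, 0, 0, -3, 0, 0, 0, 0, 0, -2, 0, 0, 0])

```text
time_s: 6.28
tcp_pos: [0.4838, 0.186, 0.4102]
ee_rot: [3.138, -0.002, 1.384]
ft_force: [0.3, 0.2, 0.4]
finger_gap: 0.0396
finger_force: 0.0
```

The reaction rose to 12 N with no more travel after about 52–53 mm, so the cover is at its stop. Next, the probe.

>>> arm_command(steps=[0, 0, 0, 0, 0, -0.96, 0, 0, 0, 0, 0, -0.96, 0, 0, 0, 0, 0, -0.96, 0, 0, 0, 0, 0, -0.96, 0, 0, 0, 0, 0, -0.96], fingers=5)

```text
time_s: 6.7
tcp_pos: [0.4834, 0.1859, 0.4077]
ee_rot: [3.141, -0.0, 1.891]
ft_force: [0.6, -0.1, 0.6]
finger_gap: 0.0502
finger_force: 0.0
```

>>> arm_command(steps=[-3.5, -0.32, 0, 0, 0, 0, -3.5, -0.32, 0, 0, 0, 0, -3.5, -0.32, 0, 0, 0, 0, -3.5, -0.32, 0, 0, 0, 0, -3.5, -0.32, 0, 0, 0, 0])

```text
time_s: 7.12
tcp_pos: [0.5227, 0.013, 0.4077]
ee_rot: [3.14, 0.0, 1.887]
ft_force: [0.1, -0.3, -0.6]
finger_gap: 0.0497
finger_force: 0.0
```

>>> arm_command(steps=[-3.5, -0.32, 0, 0, 0, 0, -3.5, -0.32, 0, 0, 0, 0, -3.5, -0.32, 0, 0, 0, 0, -3.5, -0.32, 0, 0, 0, 0, -3.5, -0.32, 0, 0, 0, 0])

```text
time_s: 7.53
tcp_pos: [0.5618, -0.1587, 0.4076]
ee_rot: [3.141, 0.0, 1.886]
ft_force: [0.6, 0.9, 0.1]
finger_gap: 0.0496
finger_force: 0.0
```

>>> arm_command(steps=[-3.5, -0.32, 0, 0, 0, 0, -3.5, -0.32, 0, 0, 0, 0, 0, 0, 2, 0, 0, 0, 0, 0, 2, 0, 0, 0, 0, 0, 0, 0, 0, 0])

```text
time_s: 7.95
tcp_pos: [0.5763, -0.226, 0.3634]
ee_rot: [-3.137, -0.006, 1.885]
ft_force: [-1.0, -0.0, 0.1]
finger_gap: 0.0503
finger_force: 0.0
```

>>> arm_command(steps=[0, 0, 0, 0, 0, 0, 0, 0, 0, 0, 0, 0])

```text
time_s: 8.12
tcp_pos: [0.5774, -0.2254, 0.3685]
ee_rot: [3.141, 0.001, 1.887]
ft_force: [0.3, -0.5, 0.3]
finger_gap: 0.0502
finger_force: 0.0
```

```bash
python3 - <<'E'
from h import *
s=env.capture("side")[:,:,::-1]; t=env.capture("top")[:,:,::-1]
o=env.observe();print(o['tcp_pos'],o['ee_rot'])
c=lambda im,x,y,w,h,k:cv2.resize(im[y:y+h,x:x+w],None,fx=k,fy=k,interpolation=cv2.INTER_CUBIC)
cv2.imwrite("pics/c2.png",np.hstack([c(s,290,190,100,140,4),c(t,280,190,80,112,5)]))
E
```

```text
[ 0.57742964 -0.22536266  0.36920894] [3.13961701e+00 2.02642476e-03 1.88690641e+00]
```

View pics/c2.png

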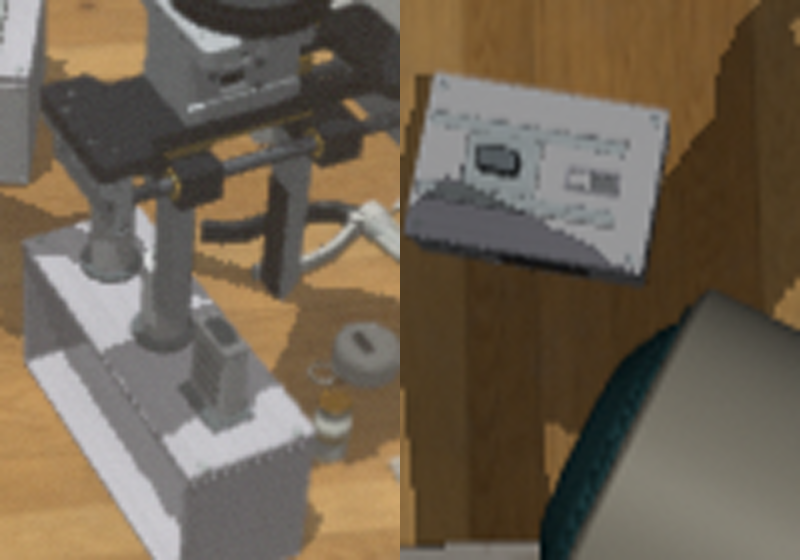

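The side view shows the fingers above the flat head, with tips at crop (172,310) and (282,292) and the head top at (218,320). The top view shows the cover open and the slot exposed at crop (593,181). I check both numerically.

```bash
python3 - <<'E'
from h import *
t=env.capture("top");import sys
# slot: dark/bright region; locate
print("slot eye",cast("top",[(318.2,225.8)],.095))
g=t[215:240,308:330].mean(2).astype(int)
for r in g: print(' '.join(f'{v:3d}' for v in r))
print("side proj head top, finger mid",(proj("side",[(.577,-.2255,.15),(.5774,-.2254,.170)])-[290,190])*4)
print("slot proj",proj("top",[(.4724,.1283,.095)]))
E
```

```text
slot eye [[0.47197703 0.12888027 0.095     ]]
148 148 146 144 146 145 151 150 150 150 151 151 151 150 150 151 150 150 150 150 150 151
139 136 131 120 131 124 148 143 143 140 139 143 151 150 151 150 150 151 149 151 151 151
137 138 141 141 139 138 137 127 121 110 102 125 147 144 143 146 145 143 150 150 151 152
119 134 142 141 142 142 142 140 141 140 138 136 139 126 120 131 129 112 150 150 150 150
118 150 151 148 148 146 143 134 142 142 142 134 140 137 141 140 136 120 150 150 151 151
127 150 150 150 150 150 151 150 151 148 148 119 134 126 143 142 135 149 151 151 151 150
123 150 150 150 151 151 151 150 151 151 151 150 151 150 151 148 120 151 150 151 150 150
151 150 151 151 150 149 147 148 149 149 151 150 151 150 151 150 150 150 150 151 150 151
151 151 150 150 150 143 128 135 139 142 141 145 145 147 149 149 150 151 150 151 151 151
150 150 150 150 150 134 117 126 121 132 101 119 123 125 134 135 148 150 151 152 150 150
150 151 150 151 151 133 150 151 151 149  94  88 101  84  98 108 144 150 151 150 151 150
150 151 150 151 147 124 141 141 141 149  95  95  96  96  97 115 150 150 151 150 150 15
[... 575 characters left out ...]
40 139 142 141 150 150 151 151 150 151 149
 96 140 151 150 149 128 122 112 106 125 129 140 137 131 129 150 150 150 151 151 151 149
 95  96 140 140 140 151 151 150 151 150 150 129 122 114 122 150 151 150 150 150 150 144
 94  94  94  95  96 140 139 151 150 150 150 150 150 150 150 150 150 150 150 151 150 126
 95  95  95  95  95  94  97 140 140 151 151 150 151 151 150 151 150 151 150 150 150 117
 94  95  94  94  96  96  95  95  97 139 140 151 150 150 150 151 150 151 150 151 148  77
 95  95  95  94  94  95  95  94  94  94  96 140 150 151 150 150 151 151 150 150 149  65
side proj head top, finger mid [[219.66304168 330.82616787]
 [222.69049111 301.59984972]]
slot proj [[318.40198321 225.64520307]]
```

The slot measured directly is at (0.472, 0.1287), which matches. I descend and grasp.

>>> arm_command(steps=[0, 0, 2, 0, 0, 0, 0, 0, 2, 0, 0, 0, 0, 0, 1.4, 0, 0, 0, 0, 0, 0.6, 0, 0, 0, 0, 0, 0, 0, 0, 0])

```text
time_s: 8.68
tcp_pos: [0.5767, -0.2253, 0.307]
ee_rot: [-3.14, -0.001, 1.886]
ft_force: [-0.3, -0.2, -0.8]
finger_gap: 0.0498
finger_force: 0.0
```

>>> arm_command(steps=[0, 0, 0, 0, 0, 0, 0, 0, 0, 0, 0, 0, 0, 0, 0, 0, 0, 0, 0, 0, 0, 0, 0, 0, 0, 0, 0, 0, 0, 0], fingers=0, force=25)

```text
time_s: 9.1
tcp_pos: [0.5771, -0.2258, 0.3084]
ee_rot: [3.141, 0.001, 1.886]
ft_force: [0.4, 1.1, -0.0]
finger_gap: 0.0204
finger_force: 0.0
```

>>> arm_command(steps=[0, 0, 0, 0, 0, 0, 0, 0, 0, 0, 0, 0])

```text
time_s: 9.27
tcp_pos: [0.5771, -0.2258, 0.3081]
ee_rot: [3.141, 0.001, 1.886]
ft_force: [-0.9, 0.3, 2.1]
finger_gap: 0.0146
finger_force: 25.0
```

>>> arm_command(steps=[0, 0, -1, 0, 0, 0, 0, 0, -2, 0, 0, 0, 0, 0, -2, 0, 0, 0, 0, 0, -2, 0, 0, 0, 0, 0, -2, 0, 0, 0])

```text
time_s: 9.68
tcp_pos: [0.5768, -0.2257, 0.399]
ee_rot: [-3.141, -0.0, 1.886]
ft_force: [0.6, -0.0, -1.5]
finger_gap: 0.0152
finger_force: 25.0
```

>>> arm_command(steps=[0, 0, -2, 0, 0, 0, 0, 0, -2, 0, 0, 0, 0, 0, -2, 0, 0, 0, 0, 0, -1, 0, 0, 0, 0, 0, 0, 0, 0, 0])

```text
time_s: 10.1
tcp_pos: [0.5771, -0.2258, 0.4707]
ee_rot: [3.138, 0.004, 1.886]
ft_force: [-0.5, -0.3, -0.4]
finger_gap: 0.015
finger_force: 25.0
```

>>> arm_command(steps=[0, 0, 0, 0, 0, 0.96, 0, 0, 0, 0, 0, 0.96, 0, 0, 0, 0, 0, 0.96, 0, 0, 0, 0, 0, 0.96, 0, 0, 0, 0, 0, 0.96])

```text
time_s: 10.52
tcp_pos: [0.5768, -0.2257, 0.466]
ee_rot: [-3.139, -0.001, 1.378]
ft_force: [-0.3, 0.6, -0.5]
finger_gap: 0.0149
finger_force: 25.0
```

>>> arm_command(steps=[0, 0, 0, 0, 0, 0, 0, 0, 0, 0, 0, 0])

```text
time_s: 10.68
tcp_pos: [0.5768, -0.2257, 0.4664]
ee_rot: [-3.139, -0.001, 1.386]
ft_force: [0.0, -0.1, -1.1]
finger_gap: 0.0149
finger_force: 25.0
```

>>> arm_command(steps=[1.5, -0.8, 0, 0, 0, 0, 2.6, -1.3, 0, 0, 0, 0, 2.6, -1.3, 0, 0, 0, 0, 2.6, -1.3, 0, 0, 0, 0, 2.6, -1.3, 0, 0, 0, 0])

```text
time_s: 11.1
tcp_pos: [0.539, -0.0956, 0.4673]
ee_rot: [-3.141, -0.001, 1.385]
ft_force: [0.4, 1.0, -0.9]
finger_gap: 0.0146
finger_force: 25.0
```

>>> arm_command(steps=[2.6, -1.3, 0, 0, 0, 0, 2.6, -1.3, 0, 0, 0, 0, 2.6, -1.3, 0, 0, 0, 0, 2.6, -1.3, 0, 0, 0, 0, 2.6, -1.3, 0, 0, 0, 0])

```text
time_s: 11.52
tcp_pos: [0.4989, 0.0442, 0.4675]
ee_rot: [-3.141, -0.0, 1.385]
ft_force: [-0.5, 0.6, -0.3]
finger_gap: 0.0149
finger_force: 25.0
```

>>> arm_command(steps=[2.6, -1.3, 0, 0, 0, 0, 2.6, -1.4, 0, 0, 0, 0, 2.6, -1.4, 0, 0, 0, 0, 0.2, -0.3, 0, 0, 0, 0, 0, 0, 0, 0, 0, 0])

```text
time_s: 11.93
tcp_pos: [0.4705, 0.1307, 0.4676]
ee_rot: [-3.141, 0.0, 1.388]
ft_force: [0.1, -0.2, -0.6]
finger_gap: 0.0143
finger_force: 25.0
```

>>> arm_command(steps=[0, 0, 2, 0, 0, 0, 0, 0, 2, 0, 0, 0, 0, 0, 2, 0, 0, 0, 0, 0, 0.6, 0, 0, 0, 0, 0, 0, 0, 0, 0])

```text
time_s: 12.35
tcp_pos: [0.4717, 0.1282, 0.4]
ee_rot: [-3.138, 0.002, 1.383]
ft_force: [0.1, 0.2, -0.8]
finger_gap: 0.0152
finger_force: 25.0
```

>>> arm_command(steps=[0, 0, 0, 0, 0, 0, 0, 0, 0, 0, 0, 0, 0, 0, 0, 0, 0, 0])

```text
time_s: 12.6
tcp_pos: [0.4727, 0.1288, 0.4029]
ee_rot: [3.139, -0.001, 1.383]
ft_force: [-0.1, 0.4, -1.0]
finger_gap: 0.0143
finger_force: 25.0
```

```bash
python3 - <<'E'
from h import *
s=env.capture("side")[:,:,::-1]; t=env.capture("top")[:,:,::-1]
o=env.observe();print(o['tcp_pos'],o['ee_rot'])
p=o['tcp_pos'];print("tip/slot proj crop",(proj("side",[(p[0],p[1],p[2]-.28),(.472,.1286,.095)])-[250,160])*[8,8])
c=lambda im,x,y,w,h,k:cv2.resize(im[y:y+h,x:x+w],None,fx=k,fy=k,interpolation=cv2.INTER_CUBIC)
cv2.imwrite("pics/c3.png",c(s,250,140,70,75,8))
E
```

```text
[0.47247967 0.1289171  0.40257776] [ 3.13978126e+00 -4.48249691e-04  1.38335243e+00]
tip/slot proj crop [[247.03998276 254.78701912]
 [247.55024919 323.63346862]]
```

View pics/c3.png

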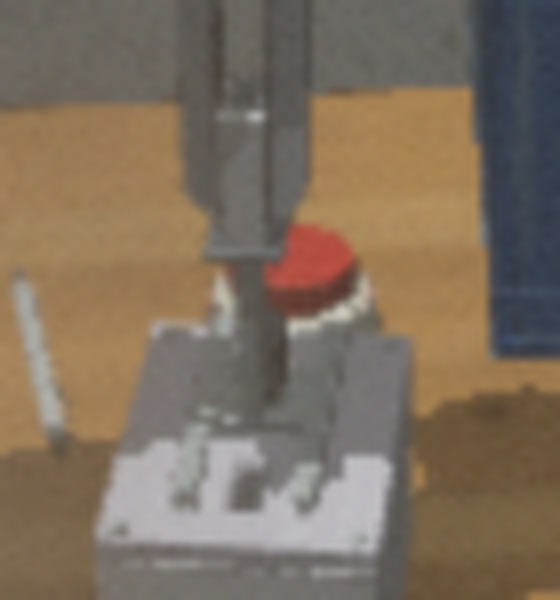

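The side crop shows the blade hanging upright above the lid, with the tab behind it around (270,380) and the slot at (245,488). I check the blade's lateral alignment from pixel profiles.

```bash
python3 - <<'E'
from h import *
s=env.capture("side").mean(2).astype(int);p=env.observe()['tcp_pos']
print('col',list(range(270,296)))
for r in list(range(172,206)): print(r,' '.join(f'{v:3d}' for v in s[r,270:296]))
a=1.3824;ux=np.array([np.sin(a),-np.cos(a)]);uy=np.array([np.cos(a),np.sin(a)])
for nm,c,w,l,z in(("slot z.095",[.472,.1286],.005,.0135,.095),("blade z.165",p[:2],.004,.012,.165),("blade tip",p[:2],.004,.012,p[2]-.28)):
    c=np.array(c);print(nm,proj("side",[np.r_[c+i*w*ux+j*l*uy,z] for i,j in((-1,-1),(1,-1),(1,1),(-1,1))]).round(1).tolist())
E
```

```text
col [270, 271, 272, 273, 274, 275, 276, 277, 278, 279, 280, 281, 282, 283, 284, 285, 286, 287, 288, 289, 290, 291, 292, 293, 294, 295]
172 122 122 124 123 121 104  92  90  85  82  84  84  86  87  96  99 105 106 106 109 108 109 111 109 100 118
173 117 119 116 116 114 112 110 114  91  87  88  84  79  85  98 105 108 107 107 105 107 110 102  89  89 119
174 118 116 118 119 118 118 122 147 109  93  87  86  82  98 106 109 109 109 110 105 104 100  81  70  93 141
175 114 116 121 119 117 119 119 163 131  96  88  87  81  96 110 107 104 106 107  96  87  77  68  70 109 163
176 117 117 117 122 121 120 137 174 153 108  86  87  81  79  79  79  78  75  76  72  77  64  62  75 121 170
177 116 120 115 118 120 122 135 171 175 122  89  85  80  77  78  75  70  71  72  67  69  73  94 118 175 170
178 121 123 120 122 120 115 115 134 171 116  91  82  80  76  74  71  74  69  76  73  93 114 172 167 155 158
179 129 127 128 125 126 120 118 141 160 120  92  86  84  81  82  78 100 101 105 116 168 176 187 174 132 113
180 155 142 144 143 148 134 130 156 156 116  98  94  83  80  79  89 170 176 176 175 138 125 133 119 1
[... 2234 characters left out ...]
 172 168 156 120 172 186 190 188 190 190
202 176 150 118 116 127 177 185 180 148 105  96  96 119 175 179 183 164 138 137 118 177 186 190 192 193 190
203 179 160 138 144 138 175 185 175 150 112 107 113 135 178 185 186 181 132 122 155 183 187 189 191 190 190
204 180 180 175 177 177 183 183 182 179 176 176 175 178 183 185 186 184 162 163 182 187 187 189 191 190 190
205 182 181 181 180 183 184 185 186 181 183 181 182 182 183 186 188 188 188 186 188 187 187 187 190 188 188
slot z.095 [[278.5, 203.2], [282.2, 203.4], [283.3, 197.7], [279.7, 197.6]]
blade z.165 [[278.4, 180.7], [281.5, 180.8], [282.5, 176.0], [279.5, 175.8]]
blade tip [[278.8, 194.3], [281.8, 194.5], [282.8, 189.5], [279.9, 189.4]]
```

The blade and slot line up to under about 1 mm, with the blade slightly to +x. I shift 0.4 mm and lower slowly, watching the force.

>>> arm_command(steps=[0, -0.04, 0.8, 0, 0, 0, 0, 0, 0.8, 0, 0, 0, 0, 0, 0.4, 0, 0, 0, 0, 0, 0, 0, 0, 0])

```text
time_s: 13.08
tcp_pos: [0.4712, 0.129, 0.38]
ee_rot: [-3.139, 0.001, 1.384]
ft_force: [-0.3, 0.1, -1.4]
finger_gap: 0.0149
finger_force: 25.0
```

>>> arm_command(steps=[0, 0, 0.3, 0, 0, 0, 0, 0, 0.3, 0, 0, 0, 0, 0, 0.2, 0, 0, 0, 0, 0, 0, 0, 0, 0])

```text
time_s: 13.42
tcp_pos: [0.4717, 0.129, 0.3732]
ee_rot: [-3.141, 0.0, 1.383]
ft_force: [-0.2, 0.4, -1.1]
finger_gap: 0.0151
finger_force: 25.0
```

>>> arm_command(steps=[0, 0, 0.2, 0, 0, 0, 0, 0, 0.1, 0, 0, 0, 0, 0, 0, 0, 0, 0])

```text
time_s: 13.67
tcp_pos: [0.4717, 0.1291, 0.3705]
ee_rot: [-3.141, 0.0, 1.383]
ft_force: [-0.7, 0.9, -0.5]
finger_gap: 0.0148
finger_force: 25.0
```

```bash
python3 -c "
from h import *
o=env.observe();print(o['tcp_pos'],o['ft_force'],o['torque'],o['ee_rot'])"
```

```text
[0.4717203  0.12905133 0.37048244] [-0.74435843  0.85295846 -0.47606211] [-0.04706823  0.00877458 -0.0259128 ] [-3.14132816e+00  1.51816279e-04  1.38344482e+00]
```

>>> arm_command(steps=[0, 0, 0.2, 0, 0, 0, 0, 0, 0.2, 0, 0, 0, 0, 0, 0, 0, 0, 0])

```text
time_s: 13.92
tcp_pos: [0.4717, 0.129, 0.3662]
ee_rot: [-3.141, 0.0, 1.383]
ft_force: [-0.1, -0.4, -1.6]
finger_gap: 0.0149
finger_force: 25.0
```

>>> arm_command(steps=[0, 0, 0.2, 0, 0, 0, 0, 0, 0.2, 0, 0, 0, 0, 0, 0, 0, 0, 0])

```text
time_s: 14.17
tcp_pos: [0.4717, 0.129, 0.3622]
ee_rot: [-3.141, 0.0, 1.383]
ft_force: [0.2, 0.7, -0.2]
finger_gap: 0.0149
finger_force: 25.0
```

The tip is about 13 mm below the lid top with no contact force, so the blade is in the slot. I continue down.

>>> arm_command(steps=[0, 0, 0.5, 0, 0, 0, 0, 0, 0.5, 0, 0, 0, 0, 0, 0.5, 0, 0, 0, 0, 0, 0, 0, 0, 0])

```text
time_s: 14.5
tcp_pos: [0.4715, 0.129, 0.3463]
ee_rot: [-3.14, 0.001, 1.383]
ft_force: [-1.4, 0.4, -0.7]
finger_gap: 0.0148
finger_force: 25.0
```

>>> arm_command(steps=[0, 0, 0.5, 0, 0, 0, 0, 0, 0.5, 0, 0, 0, 0, 0, 0.5, 0, 0, 0, 0, 0, 0, 0, 0, 0])

```text
time_s: 14.83
tcp_pos: [0.4716, 0.129, 0.3315]
ee_rot: [-3.14, 0.001, 1.383]
ft_force: [-0.7, -0.1, -1.4]
finger_gap: 0.0147
finger_force: 25.0
```

>>> arm_command(steps=[0, 0, 0.5, 0, 0, 0, 0, 0, 0.4, 0, 0, 0, 0, 0, 0, 0, 0, 0, 0, 0, 0, 0, 0, 0, 0, 0, 0, 0, 0, 0])

```text
time_s: 15.25
tcp_pos: [0.4718, 0.129, 0.3236]
ee_rot: [-3.142, 0.0, 1.383]
ft_force: [-1.5, 0.0, -0.8]
finger_gap: 0.015
finger_force: 25.0
```

```bash
python3 - <<'E'
from h import *
s=env.capture("side")[:,:,::-1]
o=env.observe();print(o['tcp_pos'],o['ee_rot'],o['ft_force'],o['torque'])
c=lambda im,x,y,w,h,k:cv2.resize(im[y:y+h,x:x+w],None,fx=k,fy=k,interpolation=cv2.INTER_CUBIC)
cv2.imwrite("pics/c4.png",np.hstack([c(s,250,140,70,100,6),c(s,285,215,100,150,4)[:600,:380]]))
E
```

```text
[0.47181753 0.12903228 0.32366841] [-3.14152289e+00  1.08428850e-04  1.38340678e+00] [-0.72968055 -0.01590188 -1.4255438 ] [-0.04654992  0.15431275  0.02394889]
```

View pics/c4.png

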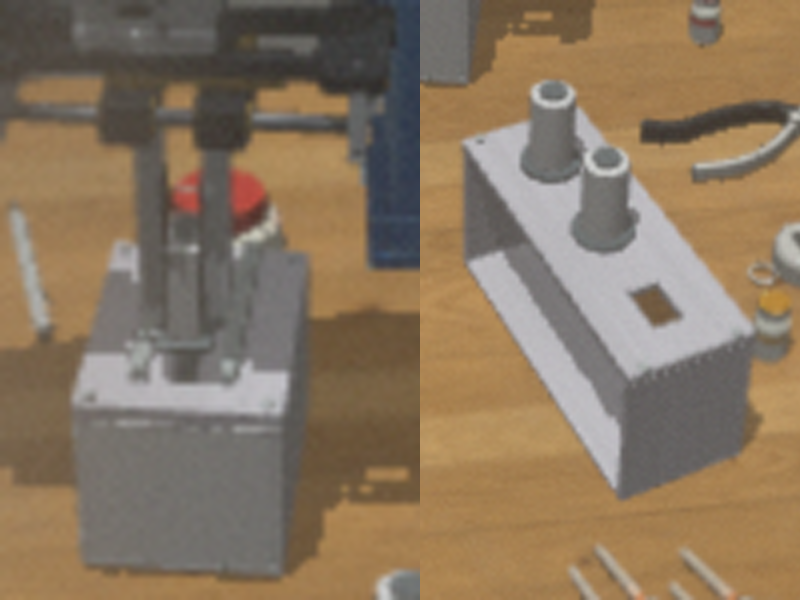

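The blade is in the slot, with the flange at crop (175,345) clear above the lid by about 18 mm, and the round probes still in the rack. There is a side force of about 1 N, so I nudge 0.3 mm to relieve it and let the arm settle.

>>> arm_command(steps=[0, -0.03, 0, 0, 0, 0, 0, 0, 0, 0, 0, 0, 0, 0, 0, 0, 0, 0, 0, 0, 0, 0, 0, 0, 0, 0, 0, 0, 0, 0])

```text
time_s: 15.72
tcp_pos: [0.4716, 0.1291, 0.3238]
ee_rot: [3.141, -0.0, 1.383]
ft_force: [-0.1, 0.1, -0.8]
finger_gap: 0.0147
finger_force: 25.0
```

```bash
python3 -c "
from h import *
o=env.observe();print(o['tcp_pos'],o['ft_force'],o['torque'])
print(env.hand_in())"
```

```text
[0.4716316  0.1291068  0.32377936] [-0.10067954  0.05084042 -0.79966846] [-0.05119845 -0.03857625 -0.0043912 ]
the job is handed in; nothing more can be done
None
```

The job is handed in at about 16 s (no verdict came back): I slid the cover to its stop, then lowered the flat probe about 51 mm of its 70 mm blade into the slot, still gripped, with under 1 N at the wrist and the flange about 19 mm above the lid.

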